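# Feed a mating pair of dog couplings out of the gravity rack

## Task

Let a pair of dog couplings out of the gravity rack that holds them (four sleeves with square dogs cut in one end; the other rack holds three plain bushes): with the fingers closed, press the near cap of that rack's rocker right down so that one coupling rolls out to the end stop, then press the far cap right down so that the next one rolls up to the rocker, and do both once more, giving each coupling time to come to rest. Work only by pressing the two round caps: do not touch, lift or carry the couplings or bushes, and leave the bush rack and everything else alone. Finish with two couplings lying at the end stop, a third waiting at the rocker, and the robot clear.

Things in the scene. Friction and masses are not known exactly. Their poses are not given: they have to be found in the camera images.
- coupling_rack: Fixed grey gravity rack with the dog couplings; base 246 x 104 mm. Chute 82 mm wide inside, falling 9.7 deg to the outlet at the robot end; parts lie across it and roll down. Origin on the table under the rocker pivot; x up the chute, y to its left, where the rocker caps are, z up. Floor 72 mm up at x = 0; end stop at x = -100, rear at +136 mm. Rails rise 16 mm, parts 36 mm above the floor.
- bush_rack: Identical rack with the plain bushes; leave alone; base 246 x 104 mm. Chute 82 mm wide inside, falling 9.7 deg to the outlet at the robot end; parts lie across it and roll down. Origin on the table under the rocker pivot; x up the chute, y to its left, where the rocker caps are, z up. Floor 72 mm up at x = 0; end stop at x = -100, rear at +136 mm. Rails rise 16 mm, parts 36 mm above the floor.
- coupling_rocker (a joint): Hinge of the coupling rack's escapement rocker, rad. 0: near blade up, holds the first part. 0.60: near blade down, first part rolls out, far blade holds the next. Near cap pressed down: to 0.60; far cap down: back to 0, each to a firm stop. Friction keeps it where it is left, no spring. It moves at 2 to 6 N on a cap; 10 N shows the stop.
- bush_rocker (a joint): Same rocker on the bush rack, at 0; leave it at 0.
- coupling_rocker_near_cap (a point): Crown of the near (outlet end) cap of the coupling rack's rocker: light metal dome, 36 mm diameter, 76 mm left of the chute's middle. Moves with the cap: raised 101 mm above the table (rack x = -36 mm), 76 mm fully down (rack x = -45 mm). The cap's right rim is 13 mm from the rail; parts beside it rise at most 20 mm above a raised cap.
- coupling_rocker_far_cap (a point): Crown of the far (queue end) cap of the coupling rack's rocker: light metal dome, 36 mm diameter, 76 mm left of the chute's middle. Moves with the cap: raised 101 mm above the table (rack x = 35 mm), 76 mm fully down (rack x = 44 mm). The cap's right rim is 13 mm from the rail; parts beside it rise at most 20 mm above a raised cap.
- coupling_1: Blackened steel dog coupling (sleeve with square dogs cut in one end and a cross hole), 36 mm diameter, 76 mm long, 0.3 to 0.5 kg, lying across the chute; first in the queue, held at the rocker. Origin on the axis at its left end face (rack +y), 18 mm above the chute floor; its z axis runs along its own axis towards rack -y.
- coupling_2: Blackened steel dog coupling (sleeve with square dogs cut in one end and a cross hole), 36 mm diameter, 76 mm long, 0.3 to 0.5 kg, lying across the chute; second in the queue. Origin on the axis at its left end face (rack +y), 18 mm above the chute floor; its z axis runs along its own axis towards rack -y.
- coupling_3: Blackened steel dog coupling (sleeve with square dogs cut in one end and a cross hole), 36 mm diameter, 76 mm long, 0.3 to 0.5 kg, lying across the chute; third in the queue. Origin on the axis at its left end face (rack +y), 18 mm above the chute floor; its z axis runs along its own axis towards rack -y.
- coupling_4: Blackened steel dog coupling (sleeve with square dogs cut in one end and a cross hole), 36 mm diameter, 76 mm long, 0.3 to 0.5 kg, lying across the chute; last in the queue. Origin on the axis at its left end face (rack +y), 18 mm above the chute floor; its z axis runs along its own axis towards rack -y.
- plain_bush_1: Plain blackened steel bush without dogs, 34 mm diameter, 74 mm long, lying in the bush rack, place 1 from the outlet; leave it. Origin on the axis at its left end face.
- plain_bush_2: Plain blackened steel bush without dogs, 34 mm diameter, 74 mm long, lying in the bush rack, place 2 from the outlet; leave it. Origin on the axis at its left end face.
- plain_bush_3: Plain blackened steel bush without dogs, 34 mm diameter, 74 mm long, lying in the bush rack, place 3 from the outlet; leave it. Origin on the axis at its left end face.
- loupe: Black eye loupe, 36 mm diameter, 34 mm high, standing in front of the racks; a bystander, leave it where it is. Origin at the centre of its underside.
- plug_gauge: Thread plug gauge with black hexagon handle, 20 x 102 x 18 mm, lying in front of the racks; a bystander, leave it where it is. Origin at the centre of its underside.
- flange_ring: Turned steel flange ring, 92 mm diameter, 31 mm high, left of the racks; a bystander, leave it where it is. Origin at the centre of its underside.
- ring_gauge: Plain steel ring gauge, 40 mm diameter, 11 mm high, lying between the racks; a bystander, leave it where it is. Origin at the centre of its underside.
- pen: Marker pen lying flat, 131 mm long, 12 mm thick, right of the racks; a bystander, leave it where it is. Origin at the centre of its underside.
There are look-alikes about, which are no part of the job. What is shaped like the coupling_4 but purple is not meant. What is shaped like the coupling_2 but orange is not meant.

How it is judged:
On the way, in this order (a step that is already met when the one before it is completed fails the run):
1. near cap pressed down: the first coupling has rolled out to the end stop, the next is held back (value of joint coupling_rocker above 0.42 rad and x of coupling_1 in the frame of coupling_rack below -0.07 m and x of coupling_2 in the frame of coupling_rack above 0.015 m), for 0.2 s.
2. far cap pressed down: the next coupling has rolled up against the near blade (value of joint coupling_rocker below 0.07 rad and x of coupling_1 in the frame of coupling_rack below -0.035 m and x of coupling_2 in the frame of coupling_rack between -0.013 and 0.011 m and x of coupling_3 in the frame of coupling_rack above 0.015 m), for 0.2 s.
3. near cap pressed down again: the second coupling has rolled out too, the third is held back (value of joint coupling_rocker above 0.42 rad and x of each of coupling_1, coupling_2 in the frame of coupling_rack below -0.035 m and x of coupling_3 in the frame of coupling_rack above 0.015 m), for 0.2 s.
At the end, for the whole second after the job is handed in: Coupling rocker back within 0.07 rad of 0; coupling_1 and coupling_2 in the outlet (rack x between -105 and -35 mm), coupling_3 waiting at the rocker (rack x between -13 and 11 mm), coupling_4 behind it; all lying flat in the chute and at rest (value of joint coupling_rocker below 0.07 rad and x of coupling_1 in the frame of coupling_rack between -0.105 and -0.035 m and x of coupling_2 in the frame of coupling_rack between -0.105 and -0.035 m and x of coupling_3 in the frame of coupling_rack between -0.013 and 0.011 m and x of coupling_4 in the frame of coupling_rack above 0.015 m and z of each of coupling_1, coupling_2, coupling_3, coupling_4 in the frame of coupling_rack below 0.115 m and angle between coupling_1's own z axis and vertical between 1.4 and 1.74 rad and angle between coupling_2's own z axis and vertical between 1.4 and 1.74 rad and angle between coupling_3's own z axis and vertical between 1.4 and 1.74 rad and angle between coupling_4's own z axis and vertical between 1.4 and 1.74 rad and linear speed of each of coupling_1, coupling_2, coupling_3 below 0.02 m/s); the robot touches nothing.
It fails at once if a coupling or bush is touched by the robot with more than a brush (2 N) (contact force between any of coupling_1, coupling_2, coupling_3, coupling_4, plain_bush_1, plain_bush_2, plain_bush_3 and the fingers above 2 N or contact force between any of coupling_1, coupling_2, coupling_3, coupling_4, plain_bush_1, plain_bush_2, plain_bush_3 and the arm above 2 N).
It fails at once if a third coupling is let out (x of coupling_3 in the frame of coupling_rack below -0.03 m).
It fails at once if the bush rack's rocker is worked or its bushes are disturbed (value of joint bush_rocker above 0.1 rad or distance of any of plain_bush_1, plain_bush_2, plain_bush_3 from where it was at the start of the episode above 0.02 m).
It fails at once if something standing round the work is shifted by more than 30 mm (distance of any of loupe, plug_gauge, flange_ring, ring_gauge, pen from where it was at the start of the episode above 0.03 m).
It also fails if it takes over 54 s, if anything falls off the work surface, if the arm or the gripper's body presses on something with over 40 N, if the wrist force passes 120 N, or if a joint passes its speed limit or range.

## Robot

A 7-joint arm with a two-finger parallel gripper is mounted at the origin on a cart in front of the work surface, level with it; the furniture and walls round the work are solid. World frame = base frame: x ahead of the robot, y to its left, z up, the work surface at z = 0. Lengths are in m, angles in rad, forces in N, time in s.
With the tool pointing down it reaches from about 0.4 to 0.85 m from the base axis. Payload 4.5 kg.
Tool frame: the origin (TCP) lies midway between the tips of the shut fingers; the grasp point (between the pads) lies 19 mm behind it; z points along the fingers, y is the line along which they close (so a half turn about z gives the same grasp; the last joint's range is limited). The gripper opens to 85 mm and grips with 20 to 120 N. Pads are 22 mm wide; open, the fingers measure 114 mm over their backs; the gripper's body (76 mm by 85 mm) begins 54 mm behind the grasp point. The pads swing forward as they close: fully open they stand 13 mm farther back than shut.
Start: joints at [-1.127, 0.689, -0.195, 1.565, 0.157, 0.902, -0.215], TCP at [0.249, 0.573, 0.231] pointing down, gripper open.
Joint ranges: [-3.01, 3.01], [-0.46, 2.08], [-1.47, 1.51], [0.13, 2.56], [-1, 4.14], [0.04, 2.09], [-2.66, 2.66]. Speed limits (rad/s): [2.57, 2.57, 3.14, 3.14, 3.14, 3.14, 3.14].

## Interface

Orientations are given as [roll, pitch, yaw] about the fixed x, y, z axes, in that order (R = Rz(yaw) Ry(pitch) Rx(roll)).
In Python, from workcell import telemetry, capture, ticket, nets gives the robot as it stands.
- The arm moves only by the tool servo_tool, never from a script. Its argument "increments" is a list that holds one entry, the list of rows, each a list of 7 numbers: the shift along the tool's x, y, z in cm, then the turn, a rotation vector about the tool's x, y, z in degrees, then the gripper's target within -1 to 1 (fully open at 1, half-way at 0, shut at -1). In form: [[[tx, ty, tz, rx, ry, rz, gripper], ...]]. A call has 1 to 5 rows; each row shifts and turns the commanded pose from where the row before left it, along the tool's axes as they then stand; what a row does not reach is not made up. A row lasts 1/10 s, in which the tool goes at most 50 mm and 8.59 degrees, less where a joint would pass 70% of its speed; a pose out of reach is approached as far as the arm can. A call is refused whole if a number of a shift passes 5 or a number of a turn 8.59, either way. A call with a gripper value outside its range is refused whole. The fingers move at their own pace and stop on an object; "squeeze" is the grip in N (left out, the last holds). Time passes only in rows, so rows that do not move let the fingers close. It gives the time, the measured TCP pose, the force, the opening and the grip force at its end, in the units of the state.
- telemetry.get_state(): the state, without advancing time (a new reading comes with each control period).
- capture(name): name is "scene" or "top" or "wrist"; returns a dict with "color" (480x640x3 uint8, blue, green, red), "range_z" (480x640 float32, m along the optical axis (not along the pixel's ray), 0 where there is no reading), "vfov" (degrees; the focal length in pixels is half the picture's height over the tangent of half this angle, whatever the lens; pixels are square), "cx", "cy" (the principal point, pixels), "pose" (4x4, takes a point from camera to world coordinates). Camera axes: x right, y up, looking along -z (the intrinsics and any distortion apply to the point x, -y, -z); pixel columns grow to the right and rows downward; lengths in m; the calibration is good to about 2 mm. A picture is of the moment at which its call begins.
- ticket.close_job(): hands the job in; it is judged then, once.
Trained networks look in a picture, given as the dict that the camera call returned (one of the last four; its "shot" number tells which), for a name from the list of things; names that differ only in an ending like _2 or _b are one class to them, and where a whole thing is asked for, a point or a joint stands for the part that bears it (a point fixed in the world has none). Each returns a list of dicts, best first, with "p" (0 to 1); they miss things now and then, are a little off and sometimes report something else, mostly with a low value. They report only what shows in the picture. A call takes as long as a camera call. They do not tell look-alikes from the thing itself.
- nets.cut_out(picture, thing): "region" (480x640 bool, what is visible of it).
- nets.pinpoint(picture, thing): "xyz" ([x, y, z] in m, in world coordinates, good to about 4 mm: a listed point, or the origin of a listed thing).
The state is a dict: "time": time; "joint_pos": joint angles; "dq": joint speeds; "joint_torque": joint torques, N m; "position": TCP position; "tool_rot": TCP orientation; "wrist_force": force on the tool from outside, world axes, zero at the start; "torque": the same for the moment, N m; "gripper_width": finger opening in m; "grasp_force": force on a finger pad.
Only numpy, scipy, OpenCV 4.12 (cv2) and the standard library are available. Lean on these libraries where they do the work, as an engineer would, in place of code of your own. Each camera call takes 0.05 s, during which the arm holds its last target. There are 200 camera calls.

## Working session

There is one attempt and no reset: what is moved stays moved. The work goes in short steps, Python scripts to look and compute and a tool call to move; the robot and the scene stay as the last step left them, time stands still between calls to the robot, and variables do not carry over. Pictures are saved under pics/ and viewed, at most 10 in all, crops included, and the job is handed in when it is done.

Besides the shell and the picture viewer there is one more tool, called after "Request:" as name(argument=value, ...) on one line, values as JSON. servo_tool: Moves the arm, as the interface text tells. Its arguments: {"type":"object","properties":{"increments":{"type":"array","items":{"type":"array","items":{"type":"array","items":{"type":"number"}}}},"squeeze":{"type":"number"}},"required":["increments"]}

```bash
mkdir -p pics; cat > h.py <<'E'
import numpy as np, cv2
from workcell import telemetry, capture, ticket, nets
def px(c,p):
    q=np.linalg.inv(c['pose'])@np.append(p,1); f=240/np.tan(np.radians(c['vfov'])/2)
    return [round(float(c['cx']+f*q[0]/-q[2])),round(float(c['cy']-f*q[1]/-q[2]))]
E
python3 - <<'E'
from h import *
print(telemetry.get_state())
ims=[]
for n in ['scene','top']:
    c=capture(n); ims.append(c['color'])
    for t in ['coupling_rack','bush_rack','coupling_rocker_near_cap','coupling_rocker_far_cap','coupling_1']:
        for r in nets.pinpoint(c,t)[:5]: print(n,t,round(r['p'],2),np.round(r['xyz'],3),px(c,r['xyz']))
    cv2.imwrite(f'pics/{n}1.png',c['color'])
E
```

```text
{'time': 0.0, 'joint_pos': array([-1.12722528,  0.69001542, -0.1945296 ,  1.56640004,  0.15731953,
        0.90250537, -0.21506327]), 'dq': array([ 0.0018039 , -0.00014731, -0.00092861, -0.00050133,  0.00028287,
       -0.000971  , -0.0013781 ]), 'joint_torque': array([-2.65100498e-04, -5.39622152e+01, -1.26627669e+00, -1.58532697e+01,
        9.14958597e-03,  9.94058268e-03,  2.06429434e-05]), 'position': array([0.24877246, 0.57261062, 0.23044992]), 'tool_rot': array([-3.13966569e+00,  1.45656835e-04,  2.73197395e+00]), 'wrist_force': array([-0.67909166,  0.32543438, -0.02380985]), 'torque': array([0.06378187, 0.02133644, 0.00751795]), 'grasp_force': 0.0, 'gripper_width': 0.08537367717951935}
scene coupling_rack 0.95 [ 0.559 -0.116  0.002] [333, 238]
scene coupling_rack 0.23 [ 0.439 -0.395  0.   ] [414, 203]
scene coupling_1 0.54 [ 0.389 -0.232  0.017] [407, 233]
scene coupling_1 0.52 [0.389 0.241 0.018] [318, 341]
scene coupling_1 0.33 [ 0.435 -0.396  0.001] [415, 203]
scene coupling_1 0.23 [ 0.56  -0.115  0.001] [332, 239]
top coupling_rack 0.78 [ 0.568 -0.116 -0.001] [364, 237]
top coupling_rack 0.33 [ 0.598 -0.077  0.093] [351, 221]
top bush_rack 0.62 [ 0.574  0.141 -0.   ] [267, 236]
top coupling_rocker_near_cap 0.77 [ 0.525 -0.04   0.104] [337, 250]
top coupling_rocker_far_cap 0.72 [ 0.607 -0.04   0.075] [336, 219]
top coupling_1 0.88 [ 0.666 -0.082  0.112] [353, 193]
top coupling_1 0.88 [0.387 0.238 0.017] [229, 308]
top coupling_1 0.83 [ 0.556 -0.083  0.09 ] [354, 238]
top coupling_1 0.69 [ 0.63  -0.079  0.101] [351, 208]
top coupling_1 0.62 [ 0.388 -0.233  0.02 ] [411, 305]
```

```bash
python3 - <<'E'
import cv2
a=cv2.imread('pics/scene1.png');b=cv2.imread('pics/top1.png')
cv2.imwrite('pics/topcrop.png',cv2.resize(b[150:350,190:450],(780,600),interpolation=cv2.INTER_CUBIC))
E
```

```text
(no output)
```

View pics/scene1.png

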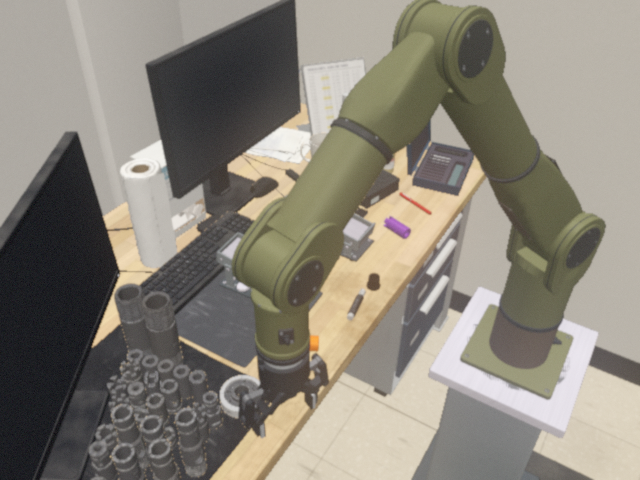

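View pics/topcrop.png

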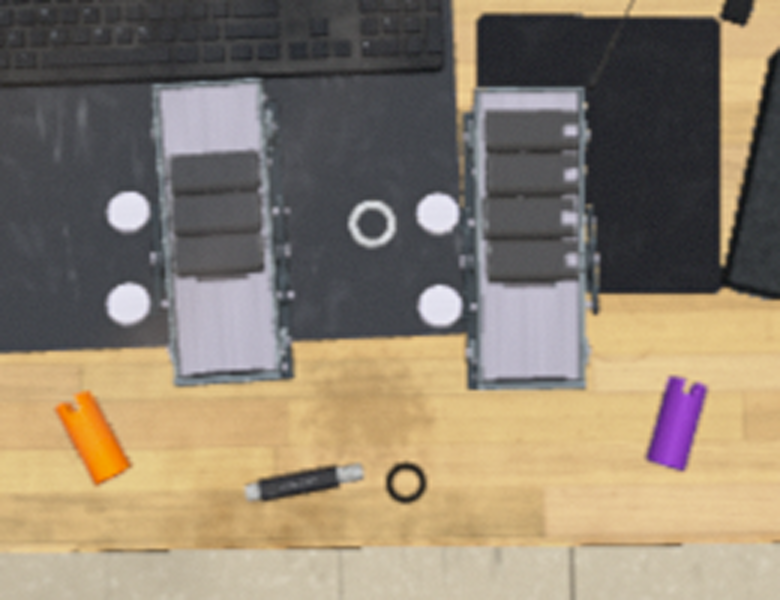

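The crop shows the right-hand rack with four sleeves that have dog notches at their right ends, crop (532,130–260). The left-hand rack holds three plain bushes at (215,175–255). So the right rack is the coupling rack, with its near cap at crop (440,305) and far cap at (438,214). The orange (93,438) and purple (677,425) sleeves are loose look-alikes and not part of the job. Next I'll measure the caps and the rack axis.

```bash
cat >> h.py <<'E'
def world(c):
    f=240/np.tan(np.radians(c['vfov'])/2); v,u=np.mgrid[:480,:640]; d=c['range_z']
    P=np.stack([(u-c['cx'])/f*d,-(v-c['cy'])/f*d,-d,np.ones_like(d)],-1)
    return (P@c['pose'].T)[...,:3]
def caps(c):
    W=world(c); g=c['color'].min(2); 
    m=(g>150)&(W[...,2]>.06)&(W[...,2]<.12)&(W[...,1]>-.075)&(W[...,1]<.0)&(W[...,0]>.45)&(W[...,0]<.7)
    n,l,s,ce=cv2.connectedComponentsWithStats(m.astype(np.uint8))
    for i in range(1,n):
        if s[i,4]>30:
            p=W[l==i]; print('cap',ce[i].round(1),s[i,4],'mid',np.round((p.max(0)+p.min(0))/2,4),'mean',p.mean(0).round(4),'ztop',np.percentile(p[:,2],95).round(4))
E
python3 - <<'E'
from h import *
c=capture('top'); caps(c); print(c['pose'].round(2).tolist())
W=world(c)
for n in ['coupling_rack']:
    for r in nets.cut_out(c,n)[:2]:
        p=W[r['region']]; p=p[p[:,2]>.05]; print(n,r['p'],cv2.minAreaRect(p[:,:2].astype(np.float32)))
E
```

```text
cap [335.4 220.7] 145 mid [ 0.6035 -0.0398  0.0722] mean [ 0.6027 -0.0393  0.0748] ztop 0.0805
cap [336.3 251.5] 155 mid [ 0.5234 -0.0404  0.0966] mean [ 0.523  -0.0395  0.0997] ztop 0.1065
[[-0.01, 1.0, -0.09, 0.41], [-1.0, -0.02, -0.01, -0.0], [-0.01, 0.09, 1.0, 1.48], [0.0, 0.0, 0.0, 1.0]]
coupling_rack 0.86 ((0.5565354228019714, -0.09439511597156525), (0.15214253962039948, 0.3000403046607971), 84.26253509521484)
```

Request:
servo_tool(increments=[[[-3.3,-3,0,0,0,0,-1],[-3.3,-3,0,0,0,0,-1],[-3.3,-3,0,0,0,0,-1],[-3.3,-3,0,0,0,0,-1],[-3.3,-3,0,0,0,0,-1]]], squeeze=40)

```text
time: 1.2
position: [0.3412, 0.3684, 0.2315]
tool_rot: [3.141, 0.0, 2.732]
wrist_force: [2.0, -0.6, 0.4]
gripper_width: 0.0123
grasp_force: 0.0
```

Request:
servo_tool(increments=[[[-3.3,-3,0,0,0,0,-1],[-3.3,-3,0,0,0,0,-1],[-3.3,-3,0,0,0,0,-1],[-3.3,-3,0,0,0,0,-1],[-3.3,-3,0,0,0,0,-1]]])

```text
time: 1.7
position: [0.4329, 0.1651, 0.2316]
tool_rot: [3.141, 0.001, 2.732]
wrist_force: [2.3, -1.0, 0.5]
gripper_width: -0.0002
grasp_force: 0.0
```

Request:
servo_tool(increments=[[[-3.3,-3,0,0,0,0,-1],[-3.3,-3,0,0,0,0,-1],[-3.3,-3,0,0,0,0,-1],[-3.3,-3,0,0,0,0,-1],[-3.3,-3,0,0,0,0,-1]]])

```text
time: 2.2
position: [0.5244, -0.0385, 0.2315]
tool_rot: [3.141, 0.001, 2.732]
wrist_force: [1.1, 0.4, 0.2]
gripper_width: -0.0002
grasp_force: 0.0
```

Request:
servo_tool(increments=[[[0,0,0,0,0,8.3,-1],[0,0,0,0,0,8.3,-1],[0,0,0,0,0,8.3,-1],[0,0,0,0,0,8.3,-1],[0,0,0,0,0,0,-1]]])

```text
time: 2.7
position: [0.5239, -0.0366, 0.2314]
tool_rot: [3.141, 0.001, 2.152]
wrist_force: [0.2, -0.2, -0.0]
gripper_width: -0.0002
grasp_force: 0.0
```

Request:
servo_tool(increments=[[[0,0,0,0,0,8.3,-1],[0,0,0,0,0,8.3,-1],[0,0,0,0,0,8.3,-1],[0,0,0,0,0,8.3,-1],[0,0,0,0,0,0,-1]]])

```text
time: 3.2
position: [0.5238, -0.0365, 0.2313]
tool_rot: [-3.142, 0.0, 1.576]
wrist_force: [-0.4, 0.2, 0.2]
gripper_width: -0.0002
grasp_force: 0.0
```

```bash
python3 - <<'E'
from h import *
s=telemetry.get_state(); print(s['time'],s['position'],s['tool_rot'],s['gripper_width'],s['joint_pos'].round(2))
c=capture('wrist'); cv2.imwrite('pics/wrist1.png',c['color'])
caps(c)
for t in ['coupling_rocker_near_cap','coupling_rocker_far_cap']:
    for r in nets.pinpoint(c,t)[:2]: print(t,round(r['p'],2),np.round(r['xyz'],3),px(c,r['xyz']))
E
```

```text
3.2 [ 0.52378228 -0.03649381  0.23129895] [-3.14158764e+00  3.03692418e-04  1.57590329e+00] -0.0002262176971973793 [-0.06  0.56  0.07  1.87 -0.06  0.71  0.05]
cap [425.3 218.9] 1546 mid [ 0.6044 -0.0415  0.0701] mean [ 0.6028 -0.0383  0.0741] ztop 0.0776
cap [321.5 227.1] 1886 mid [ 0.5242 -0.0418  0.0917] mean [ 0.5241 -0.0384  0.0985] ztop 0.1024
cap [372.3 248. ] 55 mid [ 0.5629 -0.0601  0.0789] mean [ 0.5629 -0.06    0.0792] ztop 0.0812
cap [506.9 252.7] 39 mid [ 0.6686 -0.0651  0.0742] mean [ 0.6682 -0.0648  0.0747] ztop 0.0761
cap [407.  270.1] 1243 mid [ 0.5802 -0.0731  0.0905] mean [ 0.5852 -0.073   0.0912] ztop 0.1089
cap [511.5 260.7] 116 mid [ 0.6687 -0.0688  0.0825] mean [ 0.6688 -0.0685  0.0825] ztop 0.0834
coupling_rocker_near_cap 0.94 [ 0.525 -0.039  0.099] [323, 229]
coupling_rocker_near_cap 0.68 [ 0.628 -0.081  0.106] [467, 288]
coupling_rocker_far_cap 0.76 [ 0.604 -0.038  0.073] [426, 218]
```

View pics/wrist1.png

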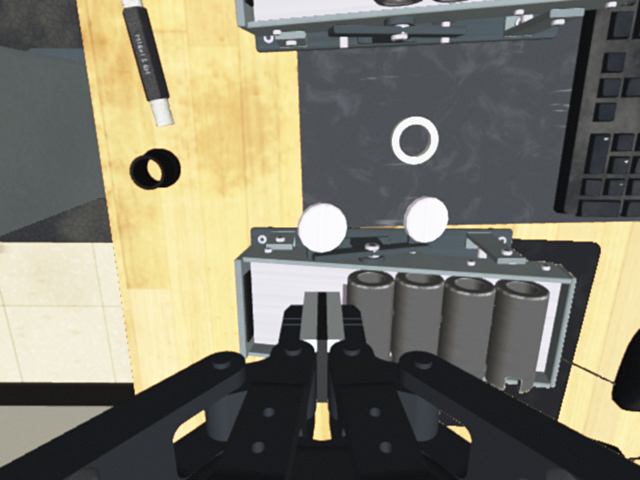

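The wrist view shows the near cap at (322,228), the far cap at (426,218) and the four couplings to the right of the rocker. The shut fingers are above the near cap, and I'm descending.

Request:
servo_tool(increments=[[[0,-0.5,3,0,0,0,-1],[0,0,3,0,0,0,-1],[0,0,3,0,0,0,-1],[0,0,2.3,0,0,0,-1],[0,0,0,0,0,0,-1]]])

```text
time: 3.85
position: [0.5167, -0.0365, 0.1159]
tool_rot: [-3.136, -0.001, 1.576]
wrist_force: [-0.4, 0.3, 0.0]
gripper_width: -0.0001
grasp_force: 0.0
```

Request:
servo_tool(increments=[[[0,0,0.8,0,0,0,-1],[0,0,0.8,0,0,0,-1],[0,0,0.8,0,0,0,-1],[0,0,0.7,0,0,0,-1],[0,0,0.5,0,0,0,-1]]])

```text
time: 4.35
position: [0.5182, -0.0366, 0.0819]
tool_rot: [-3.141, -0.0, 1.573]
wrist_force: [-2.1, -0.2, 3.7]
gripper_width: -0.0
grasp_force: 1.7
```

Request:
servo_tool(increments=[[[0,0,0.4,0,0,0,-1],[0,0,0.3,0,0,0,-1],[0,0,0,0,0,0,-1]]])

```text
time: 4.65
position: [0.5178, -0.0367, 0.0764]
tool_rot: [-3.14, -0.0, 1.573]
wrist_force: [-6.2, 1.4, 15.9]
gripper_width: 0.0
grasp_force: 8.4
```

Force at the stop is 16 N with the tip at 76 mm, so the cap is fully down. Holding while the coupling rolls, then lifting and checking.

Request:
servo_tool(increments=[[[0,0,0,0,0,0,-1],[0,0,0,0,0,0,-1],[0,0,0,0,0,0,-1],[0,0,0,0,0,0,-1],[0,0,0,0,0,0,-1]]])

```text
time: 5.15
position: [0.5178, -0.0367, 0.0764]
tool_rot: [-3.141, -0.0, 1.573]
wrist_force: [-6.0, 0.1, 15.4]
gripper_width: -0.0003
grasp_force: 8.5
```

Request:
servo_tool(increments=[[[0,0,-2,0,0,0,-1],[0,0,-3,0,0,0,-1],[0,0,-3,0,0,0,-1],[0,0,-1,0,0,0,-1],[0,0,0,0,0,0,-1]]])

```text
time: 5.65
position: [0.5204, -0.0366, 0.1665]
tool_rot: [3.137, -0.0, 1.573]
wrist_force: [0.3, -1.0, 0.4]
gripper_width: -0.0002
grasp_force: 0.0
```

Request:
servo_tool(increments=[[[0,2,0,0,0,0,-1],[0,3,0,0,0,0,-1],[0,3,0,0,0,0,-1],[0,0,0,0,0,0,-1],[0,0,0,0,0,0,-1]]])

```text
time: 6.15
position: [0.598, -0.0364, 0.1634]
tool_rot: [-3.139, -0.0, 1.573]
wrist_force: [-0.5, 0.4, 0.2]
gripper_width: -0.0
grasp_force: 0.0
```

```bash
python3 - <<'E'
from h import *
c=capture('wrist'); cv2.imwrite('pics/wrist2.png',c['color'])
caps(c)
for r in nets.pinpoint(c,'coupling_1')[:6]: print(round(r['p'],2),np.round(r['xyz'],3))
E
```

```text
cap [196.6 245.6] 2477 mid [ 0.5214 -0.0419  0.0701] mean [ 0.5232 -0.038   0.0737] ztop 0.0774
cap [327.8 260.3] 3064 mid [ 0.6015 -0.0418  0.0914] mean [ 0.6014 -0.0379  0.0986] ztop 0.1023
cap [263.5 283.6] 88 mid [ 0.5631 -0.0603  0.0783] mean [ 0.5631 -0.0602  0.0789] ztop 0.0806
cap [435.6 288.6] 56 mid [ 0.6687 -0.065   0.0741] mean [ 0.6683 -0.065   0.0745] ztop 0.0757
cap [196.8 303.7] 837 mid [ 0.5184 -0.0729  0.0794] mean [ 0.5215 -0.073   0.0802] ztop 0.0885
cap [ 96.2 300.3] 40 mid [ 0.4582 -0.0734  0.0754] mean [ 0.4582 -0.0734  0.0752] ztop 0.0765
cap [439.2 299.5] 205 mid [ 0.6687 -0.0686  0.0824] mean [ 0.6688 -0.0686  0.0824] ztop 0.0834
cap [387.5 303. ] 44 mid [ 0.6379 -0.07    0.0829] mean [ 0.6375 -0.0701  0.0843] ztop 0.0857
cap [480.3 310.4] 46 mid [ 0.6903 -0.0701  0.0922] mean [ 0.6896 -0.0701  0.0933] ztop 0.0945
cap [434.6 324.2] 735 mid [ 0.6603 -0.0729  0.1037] mean [ 0.6603 -0.0731  0.1042] ztop 0.1101
0.72 [ 0.656 -0.078  0.111]
0.67 [ 0.616 -0.082  0.104]
0.64 [ 0.48  -0.077  0.075]
0.44 [0.376 0.078 0.002]
```

View pics/wrist2.png

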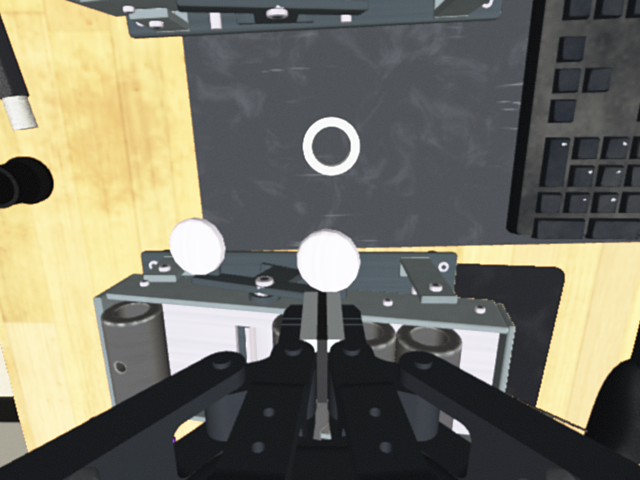

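The wrist view shows coupling 1 at the end stop (130,350), the near cap low at (197,246), and the far cap raised at (328,260). Pressing the far cap next.

Request:
servo_tool(increments=[[[0,0.5,2,0,0,0,-1],[0,0,2.6,0,0,0,-1],[0,0,0.4,0,0,0,-1],[0,0,0.8,0,0,0,-1],[0,0,0.8,0,0,0,-1]]])

```text
time: 6.75
position: [0.6043, -0.0366, 0.0998]
tool_rot: [3.14, 0.0, 1.573]
wrist_force: [0.3, 0.4, 1.8]
gripper_width: -0.0002
grasp_force: 0.7
```

Request:
servo_tool(increments=[[[0,0,0.8,0,0,0,-1],[0,0,0.6,0,0,0,-1],[0,0,0.5,0,0,0,-1],[0,0,0.3,0,0,0,-1],[0,0,0,0,0,0,-1]]])

```text
time: 7.25
position: [0.6047, -0.0364, 0.0776]
tool_rot: [3.14, -0.0, 1.573]
wrist_force: [2.9, -0.9, 3.2]
gripper_width: 0.0002
grasp_force: 1.3
```

Request:
servo_tool(increments=[[[0,0,0.3,0,0,0,-1],[0,0,0,0,0,0,-1],[0,0,0,0,0,0,-1],[0,0,0,0,0,0,-1],[0,0,0,0,0,0,-1]]])

```text
time: 7.75
position: [0.6048, -0.0365, 0.0769]
tool_rot: [3.139, -0.0, 1.573]
wrist_force: [-0.6, 0.4, 20.2]
gripper_width: 0.0001
grasp_force: 9.6
```

At the stop with 20 N. Waiting, then lifting and going back over the near cap.

Request:
servo_tool(increments=[[[0,0,0,0,0,0,-1],[0,0,0,0,0,0,-1],[0,0,0,0,0,0,-1],[0,0,0,0,0,0,-1],[0,0,0,0,0,0,-1]]])

```text
time: 8.25
position: [0.6048, -0.0365, 0.0769]
tool_rot: [3.139, -0.0, 1.573]
wrist_force: [-0.9, 0.0, 20.1]
gripper_width: 0.0002
grasp_force: 9.6
```

Request:
servo_tool(increments=[[[0,0,-2,0,0,0,-1],[0,0,-3,0,0,0,-1],[0,0,-3,0,0,0,-1],[0,0,-1,0,0,0,-1],[0,0,0,0,0,0,-1]]])

```text
time: 8.75
position: [0.6037, -0.0366, 0.1651]
tool_rot: [3.141, -0.0, 1.573]
wrist_force: [-0.1, 0.6, -1.2]
gripper_width: -0.0001
grasp_force: 0.0
```

Request:
servo_tool(increments=[[[0,-3,0,0,0,0,-1],[0,-3,0,0,0,0,-1],[0,-2.5,0,0,0,0,-1],[0,0,0,0,0,0,-1],[0,0,0,0,0,0,-1]]])

```text
time: 9.25
position: [0.5177, -0.0366, 0.1631]
tool_rot: [-3.139, -0.0, 1.573]
wrist_force: [0.6, 0.2, 2.2]
gripper_width: 0.0001
grasp_force: 0.0
```

```bash
python3 - <<'E'
from h import *
print(telemetry.get_state()['position'])
c=capture('wrist'); cv2.imwrite('pics/wrist3.png',c['color'])
caps(c)
c=capture('top')
for r in nets.pinpoint(c,'coupling_1')[:6]: print(round(r['p'],2),np.round(r['xyz'],3))
E
```

```text
[ 0.51766929 -0.03658131  0.16311921]
cap [463.  246.4] 2411 mid [ 0.6041 -0.0419  0.07  ] mean [ 0.6022 -0.0379  0.0741] ztop 0.0776
cap [332.8 260.1] 3048 mid [ 0.5243 -0.0418  0.0905] mean [ 0.5239 -0.0379  0.0986] ztop 0.1023
cap [396.3 284. ] 84 mid [ 0.5632 -0.0605  0.0776] mean [ 0.5628 -0.0601  0.0791] ztop 0.081
cap [565.9 288.8] 56 mid [ 0.6699 -0.0648  0.0732] mean [ 0.6681 -0.0649  0.0746] ztop 0.0758
cap [268.3 299.1] 307 mid [ 0.4842 -0.0731  0.074 ] mean [ 0.4846 -0.0728  0.0739] ztop 0.0773
cap [572.9 299.8] 184 mid [ 0.6685 -0.0685  0.0828] mean [ 0.6685 -0.0686  0.0824] ztop 0.0834
cap [225.7 301. ] 39 mid [ 0.4585 -0.0734  0.0758] mean [ 0.4585 -0.0734  0.0756] ztop 0.0769
cap [521.8 303.5] 42 mid [ 0.6381 -0.07    0.0839] mean [ 0.637  -0.07    0.0847] ztop 0.0861
cap [500. 318.] 1393 mid [ 0.6139 -0.0729  0.0962] mean [ 0.6179 -0.073   0.0969] ztop 0.1081
cap [619.7 310.8] 46 mid [ 0.6896 -0.0702  0.0937] mean [ 0.689  -0.0701  0.0936] ztop 0.0949
0.96 [0.386 0.238 0.019]
0.73 [ 0.627 -0.082  0.103]
0.63 [ 0.39  -0.235  0.019]
0.31 [0.572 0.181 0.09 ]
```

View pics/wrist3.png

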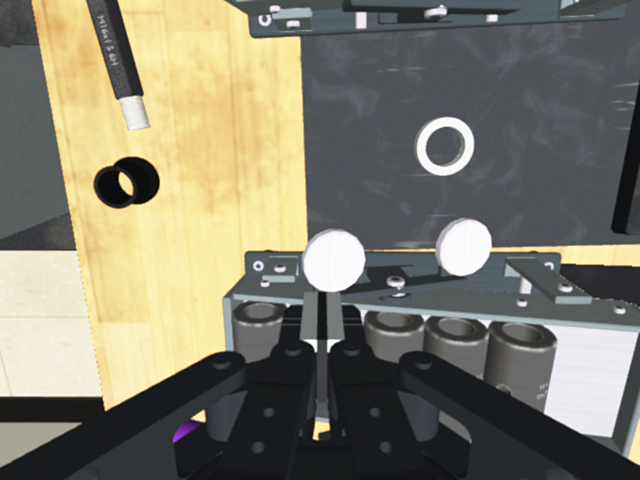

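Coupling 1 is at the stop (258,330). The next one is at the rocker (393,325), with two more behind it, and the near cap is raised at (333,260). Second near press.

Request:
servo_tool(increments=[[[0,0,2,0,0,0,-1],[0,0,2.6,0,0,0,-1],[0,0,0.4,0,0,0,-1],[0,0,0.8,0,0,0,-1],[0,0,0.8,0,0,0,-1]]])

```text
time: 9.9
position: [0.5194, -0.0367, 0.0984]
tool_rot: [3.14, 0.0, 1.573]
wrist_force: [-1.4, 0.1, 2.8]
gripper_width: 0.0
grasp_force: 1.3
```

Request:
servo_tool(increments=[[[0,0,0.8,0,0,0,-1],[0,0,0.6,0,0,0,-1],[0,0,0.5,0,0,0,-1],[0,0,0.4,0,0,0,-1],[0,0,0,0,0,0,-1]]])

```text
time: 10.4
position: [0.5179, -0.0367, 0.0764]
tool_rot: [-3.14, -0.0, 1.573]
wrist_force: [-5.0, 0.3, 15.5]
gripper_width: 0.0002
grasp_force: 8.2
```

Request:
servo_tool(increments=[[[0,0,0,0,0,0,-1],[0,0,0,0,0,0,-1],[0,0,0,0,0,0,-1],[0,0,0,0,0,0,-1],[0,0,0,0,0,0,-1]]])

```text
time: 10.9
position: [0.5179, -0.0367, 0.0764]
tool_rot: [-3.141, -0.0, 1.573]
wrist_force: [-5.0, 0.5, 15.9]
gripper_width: -0.0001
grasp_force: 8.3
```

Request:
servo_tool(increments=[[[0,0,-2,0,0,0,-1],[0,0,-3,0,0,0,-1],[0,0,-3,0,0,0,-1],[0,0,-1,0,0,0,-1],[0,0,0,0,0,0,-1]]])

```text
time: 11.4
position: [0.5204, -0.0367, 0.1665]
tool_rot: [3.137, -0.0, 1.573]
wrist_force: [-0.1, -0.7, -1.0]
gripper_width: -0.0001
grasp_force: 0.0
```

Request:
servo_tool(increments=[[[0,3,0,0,0,0,-1],[0,3,0,0,0,0,-1],[0,2.5,0,0,0,0,-1],[0,0,0,0,0,0,-1],[0,0,0,0,0,0,-1]]])

```text
time: 11.9
position: [0.6028, -0.0364, 0.1634]
tool_rot: [-3.139, -0.0, 1.573]
wrist_force: [-1.6, 0.2, -0.3]
gripper_width: 0.0005
grasp_force: 0.0
```

```bash
python3 - <<'E'
from h import *
print(telemetry.get_state()['position'])
c=capture('wrist'); cv2.imwrite('pics/wrist4.png',c['color'])
E
```

```text
[ 0.60275674 -0.03640099  0.16343579]
```

View pics/wrist4.png

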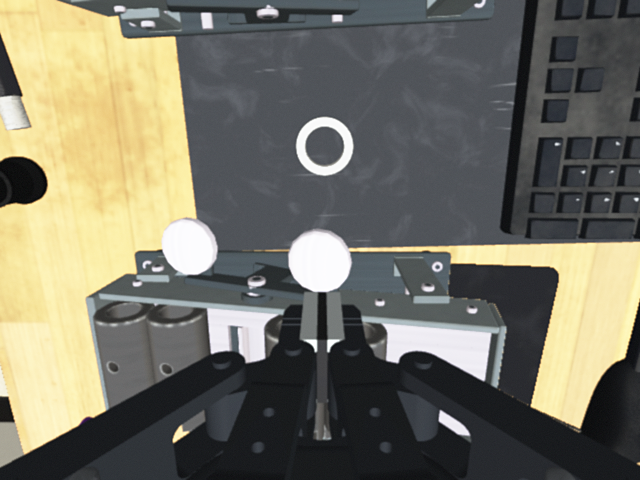

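Two couplings now lie in the outlet (122,340 and 175,340). The near cap is down and the far cap is raised at (320,261). Last far press, then lifting clear.

Request:
servo_tool(increments=[[[0,0,2,0,0,0,-1],[0,0,2.6,0,0,0,-1],[0,0,0.4,0,0,0,-1],[0,0,0.8,0,0,0,-1],[0,0,0.8,0,0,0,-1]]])

```text
time: 12.45
position: [0.6043, -0.0366, 0.0997]
tool_rot: [3.14, 0.0, 1.573]
wrist_force: [-0.2, -0.1, 1.9]
gripper_width: -0.0002
grasp_force: 0.7
```

Request:
servo_tool(increments=[[[0,0,0.8,0,0,0,-1],[0,0,0.6,0,0,0,-1],[0,0,0.5,0,0,0,-1],[0,0,0.5,0,0,0,-1],[0,0,0,0,0,0,-1]]])

```text
time: 12.95
position: [0.6052, -0.0365, 0.077]
tool_rot: [3.138, -0.0, 1.573]
wrist_force: [0.4, 0.6, 12.0]
gripper_width: -0.0
grasp_force: 6.2
```

Request:
servo_tool(increments=[[[0,0,0,0,0,0,-1],[0,0,0,0,0,0,-1],[0,0,0,0,0,0,-1],[0,0,0,0,0,0,-1],[0,0,0,0,0,0,-1]]])

```text
time: 13.45
position: [0.6052, -0.0365, 0.077]
tool_rot: [3.138, -0.0, 1.573]
wrist_force: [0.4, 0.6, 12.5]
gripper_width: -0.0001
grasp_force: 6.3
```

Firm stop reached (12.5 N). Lifting and moving aside so the rack can be seen.

Request:
servo_tool(increments=[[[0,0,-2,0,0,0,-1],[0,0,-3,0,0,0,-1],[0,0,-4,0,0,0,-1],[0,0,-4,0,0,0,-1],[0,0,-2,0,0,0,-1]]])

```text
time: 13.95
position: [0.604, -0.0367, 0.228]
tool_rot: [3.14, 0.0, 1.573]
wrist_force: [0.4, 0.1, -0.3]
gripper_width: -0.0001
grasp_force: 0.0
```

Request:
servo_tool(increments=[[[3,-2,0,0,0,0,-1],[3,-2,0,0,0,0,-1],[3,-2,0,0,0,0,-1],[0,0,0,0,0,0,-1],[0,0,0,0,0,0,-1]]])

```text
time: 14.45
position: [0.5423, 0.054, 0.2248]
tool_rot: [-3.139, 0.0, 1.575]
wrist_force: [0.7, -0.2, -0.3]
gripper_width: 0.0002
grasp_force: 0.0
```

```bash
python3 - <<'E'
from h import *
c=capture('wrist'); cv2.imwrite('pics/wrist5.png',c['color'])
caps(c)
for r in nets.pinpoint(c,'coupling_1')[:6]: print(round(r['p'],2),np.round(r['xyz'],3),px(c,r['xyz']))
E
```

```text
cap [396.5 327.5] 1326 mid [ 0.6044 -0.0415  0.0699] mean [ 0.6032 -0.0369  0.0736] ztop 0.0776
cap [473.9 358.6] 32 mid [ 0.6694 -0.0648  0.0736] mean [ 0.6686 -0.0649  0.0743] ztop 0.0756
cap [477.3 368. ] 110 mid [ 0.6686 -0.0688  0.0821] mean [ 0.669  -0.0684  0.0823] ztop 0.0833
cap [519.4 395. ] 67 mid [ 0.6907 -0.0732  0.1093] mean [ 0.6912 -0.0729  0.1093] ztop 0.111
```

View pics/wrist5.png

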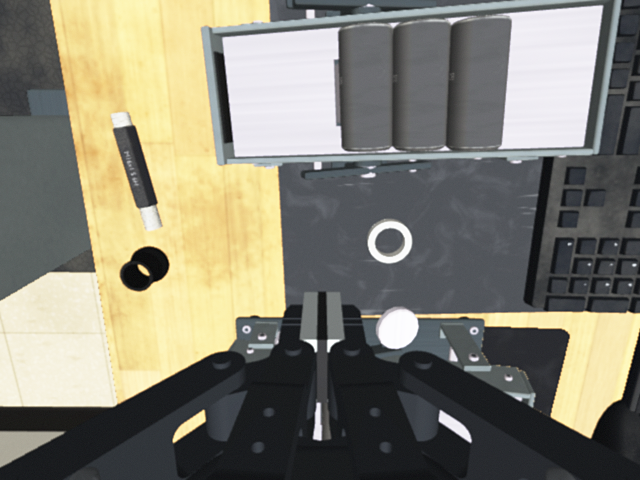

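The far cap is down at (397,327), but the gripper hides the chute. I'll move farther left and check with the top camera.

Request:
servo_tool(increments=[[[4.5,-1,-1,0,0,0,-1],[4.5,-1,-1,0,0,0,-1],[4.5,-1,0,0,0,0,-1],[4.5,-1,0,0,0,0,-1],[4.5,-1,0,0,0,0,-1]]])

```text
time: 15.05
position: [0.4936, 0.2785, 0.2452]
tool_rot: [3.141, 0.001, 1.57]
wrist_force: [0.2, 0.2, 0.0]
gripper_width: -0.0002
grasp_force: 0.0
```

Request:
servo_tool(increments=[[[4.5,-1,0,0,0,0,-1],[4.5,-1,0,0,0,0,-1],[0,0,0,0,0,0,-1],[0,0,0,0,0,0,-1],[0,0,0,0,0,0,-1]]])

```text
time: 15.55
position: [0.4743, 0.3658, 0.2451]
tool_rot: [3.141, 0.002, 1.569]
wrist_force: [0.3, -0.5, -0.1]
gripper_width: 0.0002
grasp_force: 0.0
```

```bash
python3 - <<'E'
from h import *
c=capture('top'); cv2.imwrite('pics/top2.png',cv2.resize(c['color'][150:350,190:450],(780,600),interpolation=cv2.INTER_CUBIC))
caps(c)
for r in nets.pinpoint(c,'coupling_1')[:6]: print(round(r['p'],2),np.round(r['xyz'],3),px(c,r['xyz']))
E
```

```text
cap [335.3 220.7] 145 mid [ 0.604  -0.0398  0.0722] mean [ 0.6028 -0.0392  0.0743] ztop 0.0804
cap [336.2 251.4] 156 mid [ 0.5233 -0.0404  0.0952] mean [ 0.5231 -0.0395  0.0994] ztop 0.1056
0.81 [ 0.559 -0.076  0.089] [351, 237]
0.81 [ 0.597 -0.083  0.097] [353, 222]
0.72 [0.388 0.24  0.017] [229, 308]
0.63 [ 0.476 -0.082  0.075] [353, 271]
0.59 [ 0.516 -0.072  0.079] [349, 255]
0.58 [ 0.39  -0.236  0.02 ] [413, 304]
```

View pics/top2.png

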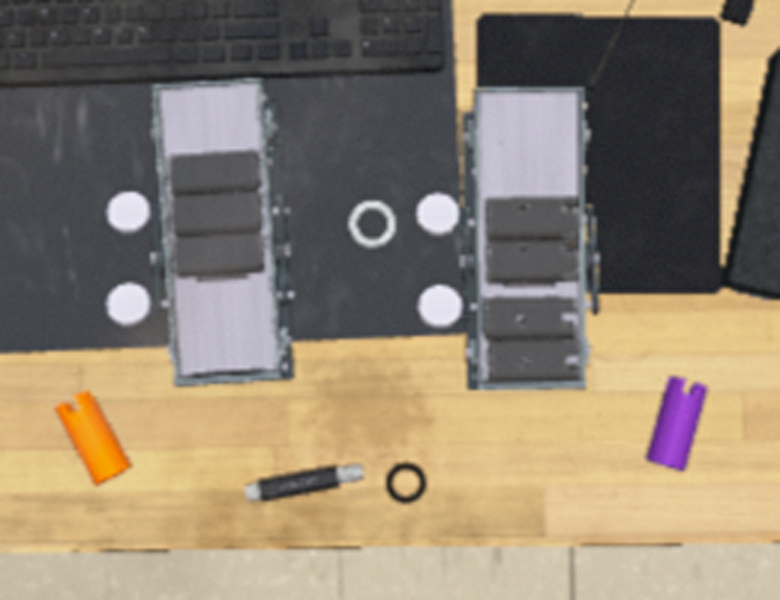

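The crop shows two couplings at the end stop (530,358 and 530,318), the third at the rocker (530,262), and the fourth behind it (530,218). The bush rack and bystanders have not moved, so I'm handing in.

```bash
python3 -c "
from h import *
print(ticket.close_job())"
```

```text
the job is handed in; nothing more can be done
None
```

The job is handed in: two couplings lie at the end stop, the third waits at the rocker with the fourth behind it, the bush rack and bystanders look unmoved, and the robot is clear; the hand-in returned no verdict.

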